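# Inspect enamelled discs on a jeweller's pull-out tray

### The job

On the jeweller's bench, pull the steel-handled tray out of the cabinet, all the way to its stop. Then slide the tray's black-knobbed carrier sideways until the green disc is centred under the yellow pointer, pause there for a good second, and then bring the red disc centred under the pointer and leave it there with the tray still fully out. Do not touch the discs, keep them in their pockets, and leave everything else on the bench where it is.

Things in the scene. Friction and masses are not known exactly. Their poses are not given: they have to be found in the camera images.
- cabinet: Brown wooden bench-top cabinet, 190 mm deep (x), 330 wide (y), 122 high, fixed to the bench; origin at the centre of its underside. Its -x axis points out of its open front (front face at x = -95 mm), y is to the left as seen by the robot. Its position and yaw vary.
- tray (a joint): How far the light-wood tray is pulled out along the cabinet's -x: 0 = closed (as it starts), 0.140 m = at its stop. The tray's front panel (320 wide, 12 thick) has its top edge 84 mm above the bench, and its outer face is flush with the cabinet's front face when closed. Slides with about 3 N.
- tray_handle (a point): Centre of the tray's steel bar handle: a level bar 10 mm thick and 110 mm long along the cabinet's y, 76 mm above the bench, its axis 42 mm in front of the panel (37 mm clear gap behind the bar, open from above), held by two 8 mm stems 46 mm left and right of this point. It sits to the left (+y) half of the tray, 75 mm from the cabinet's middle; moves with the tray.
- carrier (a joint): Sideways position of the aluminium carrier on the tray's two rails, along the cabinet's +y (to the left seen from the robot): 0 = right end (as it starts), 0.150 m = left end. Slides with about 1 N and stays where it is left.
- carrier_knob (a point): Centre of the top of the carrier's upright black knob, a cylinder 14 mm in diameter standing 26 mm tall, top 107 mm above the bench (23 mm above the panel's top edge). It stands at the middle of the carrier, 38 mm nearer the tray's front than the row of discs; disc pockets are at -51, -17, +17, +51 mm along the cabinet's y from it. Its axes are the cabinet's.
- pointer_tip (a point): Tip of the fixed yellow pointer: a 6 mm rod that leaves the middle of the cabinet's top front edge, level, 116 mm above the bench, runs 65 mm out to the front and then turns straight down to this tip, 90 mm above the bench. With the tray at its stop the row of discs (tops 84 mm above the bench) lies below the tip's line.
- disc_red: Red-enamelled round brass disc, 26 mm across, 6 mm thick, lying loose in one of the carrier's four pockets (which pocket varies; pocket centres are 34 mm apart along the carrier); origin at the centre of its underside. Inside the cabinet until the tray is pulled out. Not to be touched.
- disc_green: Green-enamelled round brass disc, 26 mm across, 6 mm thick, lying loose in one of the carrier's four pockets (which pocket varies; pocket centres are 34 mm apart along the carrier); origin at the centre of its underside. Inside the cabinet until the tray is pulled out. Not to be touched.
- disc_white: White-enamelled round brass disc, 26 mm across, 6 mm thick, lying loose in one of the carrier's four pockets (which pocket varies; pocket centres are 34 mm apart along the carrier); origin at the centre of its underside. Inside the cabinet until the tray is pulled out. Not to be touched.
- disc_blue: Blue-enamelled round brass disc, 26 mm across, 6 mm thick, lying loose in one of the carrier's four pockets (which pocket varies; pocket centres are 34 mm apart along the carrier); origin at the centre of its underside. Inside the cabinet until the tray is pulled out. Not to be touched.
- jar: Bystander: amber glass jar with a black cap, 44 mm across, 50 high, on the cabinet; origin at its underside's centre.
- findings: Bystander: clear plastic parts box, 70 x 90 x 25, on the cabinet; origin at its underside's centre.
- tin: Bystander: steel tin, 64 mm across, 110 high, on the bench left of the cabinet; origin at its underside's centre.
- hammer: Bystander: hammer lying on the bench to the right.
- graver: Bystander: graver with a handle, like a screwdriver, lying on the bench to the left.
- file: Bystander: small file with a wooden handle, 160 mm long, lying on the bench to the right.
- dish: Bystander: small white dish, 70 mm across, 22 high, on the bench right of the cabinet; origin at its underside's centre.

How it is judged (in metres and radians):
On the way, in this order (a step that is already met when the one before it is completed fails the run):
1. the tray is pulled out to its stop (within 5 mm) (value of joint tray above 0.135 m), for 0.2 s.
2. with the tray out, the green disc's centre rests within 5 mm of the pointer, seen from above, for half a second (value of joint tray above 0.135 m and horizontal distance between disc_green and pointer_tip below 0.005 m), for 0.5 s.
At the end, for the whole second after the job is handed in: The tray is within 5 mm of its stop, the red disc's centre is within 5 mm of the pointer tip seen from above, and tray and carrier are at rest (value of joint tray above 0.135 m and horizontal distance between disc_red and pointer_tip below 0.005 m and velocity of joint tray between -0.005 and 0.005 m/s and velocity of joint carrier between -0.005 and 0.005 m/s); the robot touches nothing.
It fails at once if the robot touches a disc (contact force between any of the fingers, the arm and disc_red above 0.3 N or contact force between any of the fingers, the arm and disc_green above 0.3 N or contact force between any of the fingers, the arm and disc_white above 0.3 N or contact force between any of the fingers, the arm and disc_blue above 0.3 N).
It fails at once if a disc leaves its pocket (z of any of disc_red, disc_green, disc_white, disc_blue in the frame of carrier_knob above -0.024 m or z of any of disc_red, disc_green, disc_white, disc_blue in the frame of carrier_knob below -0.036 m).
It fails at once if a bystander is moved more than 30 mm (distance of any of jar, findings, tin, hammer, graver, file, dish from where it was at the start of the episode above 0.03 m).
It also fails if it takes over 59 s, if anything falls off the work surface, if the arm or the gripper's body presses on something with over 40 N, if the wrist force passes 120 N, or if a joint passes its speed limit or range.

### The arm

A 6-joint arm with a two-finger parallel gripper is mounted at the origin on the work surface. World frame = base frame: x ahead of the robot, y to its left, z up, the work surface at z = 0. Lengths are in mm, angles in rad, forces in N, time in s.
With the tool pointing down it reaches from about 350 to 850 mm from the base axis. Payload 8.1 kg.
Tool frame: the origin (TCP) lies midway between the tips of the shut fingers; the grasp point (between the pads) lies 19 mm behind it; z points along the fingers, y is the line along which they close (so a half turn about z gives the same grasp; the last joint's range is limited). The gripper opens to 93 mm and grips with 3 to 60 N. Pads are 15 mm wide; open, the fingers measure 128 mm over their backs; the gripper's body (75 mm by 188 mm) begins 65 mm behind the grasp point.
Start: joints at [-1.206, 0.13, 1.488, -0, 1.523, -0.085], TCP at [260.891, -540.316, 185.135] pointing down, gripper open.
Joint ranges: [-2.96, 2.96], [-0.89, 2.26], [0.02, 2.5], [-1.34, 4.48], [0, 2.73], [-2.66, 2.66]. Speed limits (rad/s): [2.39, 2.39, 2.79, 3.14, 3.14, 3.14].

### API

Orientations are given as [roll, pitch, yaw] about the fixed x, y, z axes, in that order (R = Rz(yaw) Ry(pitch) Rx(roll)).
In Python, from rig import read_state, grab_frame, camera_model, finish_job, boxes_of gives the robot as it stands.
- The arm moves only by the tool send_rows, never from a script. Its argument "commands" is a list of rows, each a list of 7 numbers: the shift along the tool's x, y, z as a fraction of full scale, then the turn, a rotation vector about the tool's x, y, z as a fraction of full scale, then the finger opening in mm, from 0 to 93. A call has exactly 8 rows; each row shifts and turns the commanded pose from where the row before left it, along the tool's axes as they then stand; what a row does not reach is not made up. Full scale, the value 1, is 80 cm for a shift and 90 degrees for a turn. A row lasts 1/8 s, in which the tool goes at most 62.5 mm and 10.7 degrees, less where a joint would pass 70% of its speed; a pose out of reach is approached as far as the arm can. A call with a number of a shift or a turn outside -1 to 1 is refused whole. A call with a gripper value outside its range is refused whole. The fingers move at their own pace and stop on an object; "newtons" is the grip in N (left out, the last holds). Time passes only in rows, so rows that do not move let the fingers close, or fill a call up. It gives the time, the measured TCP pose, the force, the opening and the grip force at its end, in the units of the state.
- read_state(): the state, without advancing time (a new reading comes with each control period).
- grab_frame(name): name is "scene" or "top"; returns the picture (420x560x3 uint8, red, green, blue); there is no depth.
- camera_model(name): a dict with "intrinsics" (3x3 intrinsics, pixels), "world_from_camera" (4x4, takes a point from camera to world coordinates). Camera axes: x right, y down, z forward; pixel columns grow to the right and rows downward; lengths in mm; the calibration is good to about 2 mm. A picture is of the moment at which its call begins. camera_model takes no time and is no camera call.
- finish_job(): hands the job in; it is judged then, once.
Trained networks look in the newest picture that a camera, given by its name, has taken for a name from the list of things; names that differ only in an ending like _2 or _b are one class to them, and where a whole thing is asked for, a point or a joint stands for the part that bears it (a point fixed in the world has none). Each returns a list of dicts, best first, with "confidence" (0 to 1); they miss things now and then, are a little off and sometimes report something else, mostly with a low value. They report only what shows in the picture. A call takes as long as a camera call.
- boxes_of(camera, label): "rect" ([left, top, right, bottom] in pixels, round what is visible of it).
The state is a dict: "time": time; "joint_pos": joint angles; "dq": joint speeds; "joint_torque": joint torques, N m; "position": TCP position; "orientation": TCP orientation; "contact_force": force on the tool from outside, world axes, zero at the start; "ft_torque": the same for the moment, N m; "width": finger opening in mm; "grasp_force": force on a finger pad.
Only numpy, scipy, OpenCV 4.12 (cv2) and the standard library are available. Lean on these libraries where they do the work, as an engineer would, in place of code of your own. Each camera call takes 0.05 s, during which the arm holds its last target. There are 200 camera calls.

## Working session

There is one attempt and no reset: what is moved stays moved. The work goes in short steps, Python scripts to look and compute and a tool call to move; the robot and the scene stay as the last step left them, time stands still between calls to the robot, and variables do not carry over. Pictures are saved under pics/ and viewed, at most 10 in all, crops included, and the job is handed in when it is done.

Besides the shell and the picture viewer there is one more tool, called as name(argument=value, ...), one argument or row to a line, values as JSON. send_rows: Moves the arm, as the interface text tells. Its arguments: {"type":"object","properties":{"commands":{"type":"array"},"newtons":{"type":"number"}},"required":["commands"]}

```bash
mkdir -p pics
cat > h.py <<'E'
import numpy as np, cv2
from rig import *
def ray(cam,uv,z):
    m=camera_model(cam);K=np.array(m["intrinsics"]);T=np.array(m["world_from_camera"])
    d=T[:3,:3]@np.linalg.inv(K)@np.array([uv[0],uv[1],1.]);o=T[:3,3]
    return o+d*(z-o[2])/d[2]
def proj(cam,p):
    m=camera_model(cam);K=np.array(m["intrinsics"]);T=np.linalg.inv(np.array(m["world_from_camera"]))
    q=K@(T[:3,:3]@np.array(p)+T[:3,3]);return q[:2]/q[2]
def save(cam,name,crop=None,s=1):
    im=grab_frame(cam)
    a=im if crop is None else im[crop[1]:crop[3],crop[0]:crop[2]]
    a=cv2.resize(a,None,fx=s,fy=s,interpolation=cv2.INTER_CUBIC)
    cv2.imwrite("pics/"+name,a[:,:,::-1]);return im
E
python3 - <<'E'
from h import *
for c in("top","scene"):
    im=save(c,c+"0.png",s=1.4)
    print(c,np.array(camera_model(c)["world_from_camera"]).round(2).tolist())
    for l in["cabinet","tray_handle","tray","carrier_knob","pointer_tip","tin","jar"]:
        print(l,[(np.round(b["rect"]).tolist(),round(b["confidence"],2)) for b in boxes_of(c,l)[:2]])
print(read_state())
E
```

```text
top [[0.01, -1.0, 0.08, 475.97], [-1.0, -0.01, -0.03, -2.74], [0.03, -0.08, -1.0, 1177.43], [0.0, 0.0, 0.0, 1.0]]
cabinet [([242.0, 89.0, 376.0, 196.0], 0.64)]
tray_handle [([258.0, 159.0, 369.0, 196.0], 0.96)]
tray [([255.0, 159.0, 368.0, 197.0], 0.95)]
carrier_knob []
pointer_tip [([240.0, 90.0, 376.0, 197.0], 0.62)]
tin [([222.0, 164.0, 249.0, 193.0], 0.79), ([89.0, 214.0, 107.0, 272.0], 0.69)]
jar [([270.0, 120.0, 291.0, 139.0], 0.49)]
scene [[-0.51, 0.58, -0.63, 1470.71], [0.86, 0.35, -0.37, 535.8], [0.0, -0.73, -0.68, 1086.25], [0.0, 0.0, 0.0, 1.0]]
cabinet [([153.0, 196.0, 274.0, 285.0], 0.95)]
tray_handle [([246.0, 212.0, 266.0, 217.0], 0.4), ([153.0, 200.0, 274.0, 287.0], 0.26)]
tray [([257.0, 213.0, 259.0, 219.0], 0.55)]
carrier_knob [([168.0, 204.0, 210.0, 233.0], 0.29)]
pointer_tip []
tin [([275.0, 225.0, 295.0, 261.0], 0.88)]
jar [([226.0, 221.0, 237.0, 241.0], 0.73)]
{'time': 0.8, 'joint_pos': array([-1.20634362e+00,  1.30350686e-01,  1.48818162e+00, -2.66010321e-05,
        1.52301193e+00, -8.53834413e-02]), 'dq': array([-0.00078107,  0.00181587,  0.00130333,  0.00069029,  0.00038978,
        0.00106299]), 'joint_torque': array([-1.28401982e-03, -5.59697163e+01, -4.92026889e+01,  7.66790891e-02,
        2.25896481e-02, -1.29698978e-05]), 'position': array([ 260.91497171, -540.31479848,  185.17480727]), 'orientation': array([3.14154668e+00, 3.06031478e-05, 4.49837421e-01]), 'contact_force': array([ 0.17700365, -0.10767494, -0.24098121]), 'ft_torque': array([-0.03294546,  0.11022073,  0.03206287]), 'grasp_force': 0.0, 'width': 92.79901723942841}
```

Run:
```python
from h import *
save("top","top1.png",crop=(210,70,410,220),s=4)
print(ray("top",(240,190),76),ray("top",(245,190),76))
```

```text
[609.74848229  57.52988856  76.        ] [609.90869422  43.83624676  76.        ]
```

View pics/top1.png

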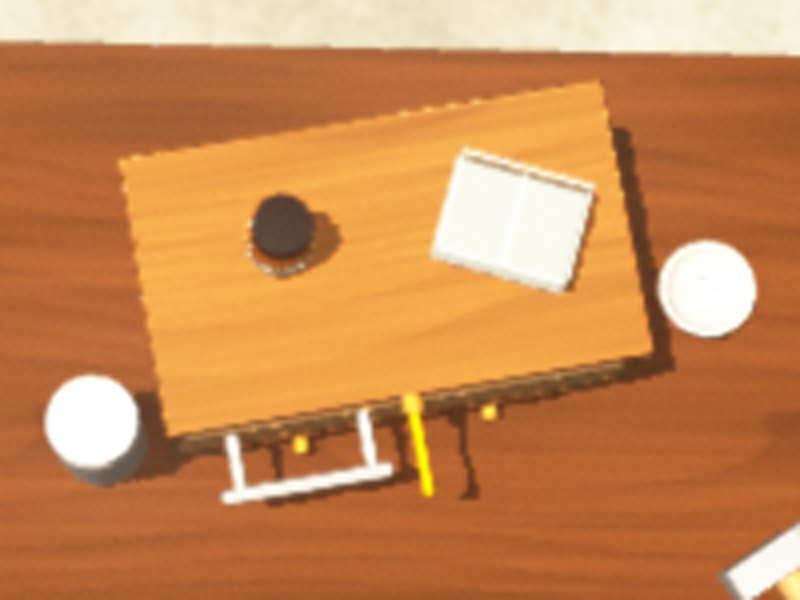

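View pics/top0.png

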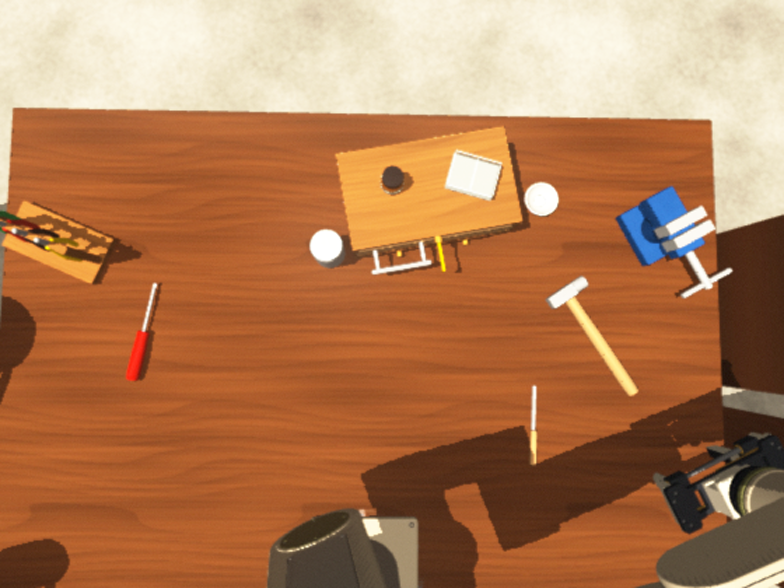

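The crop shows the cabinet's top corners at (165,437), (652,352), (602,82) and (120,160), the handle ends at (225,498) and (390,470), and the pointer's outer end at (429,493). The cabinet is yawed by about 10°. I'll fit its pose to these points.

```bash
cat >> h.py <<'E'
def cab(c,p):
    x,y,t=c; return np.array([x+np.cos(t)*p[0]-np.sin(t)*p[1],y+np.sin(t)*p[0]+np.cos(t)*p[1],p[2]])
E
python3 - <<'E'
from h import *
from scipy.optimize import least_squares
o=[((165,437),(-95,165,122)),((652,352),(-95,-165,122)),((602,82),(95,-165,122)),((120,160),(95,165,122)),
((225,498),(-137,130,81)),((390,470),(-137,20,81)),((429,493),(-160,0,116))]
f=lambda c:np.concatenate([proj("top",cab(c,p))-(np.array(u)/4+[210,70]) for u,p in o])
r=least_squares(f,[700,0,0.17],x_scale=[100,100,.1]);c=r.x
print(c,r.fun.reshape(-1,2).round(2).tolist())
for u,p in o[4:]: print(cab(c,p),ray("top",np.array(u)/4+[210,70],p[2]))
print("handle",cab(c,(-137,75,76)),"open",cab(c,(-277,75,76)),"knob closed",cab(c,(-95-0,0,107)),"tip",cab(c,(-160,0,90)))
E
```

```text
[ 7.56146684e+02 -1.20085993e+02  1.81483980e-01] [[0.29, 0.04], [0.6, 0.65], [-0.25, -0.36], [-0.45, -0.3], [0.89, -0.11], [-0.87, 0.14], [-0.21, -0.07]]
[597.93302439 -16.94803677  81.        ] [597.60370615 -14.52865918  81.        ]
[ 617.78685623 -125.14149942   81.        ] [ 618.20742235 -127.52365142   81.        ]
[ 598.77437437 -148.96429384  116.        ] [ 598.60154283 -149.52523636  116.        ]
handle [607.85994031 -71.0447681   76.        ] open [470.15916966 -96.31328134  76.        ] knob closed [ 662.70687503 -137.23248412  107.        ] tip [ 598.77437437 -148.96429384   90.        ]
```

```bash
cat >> h.py <<'E'
from scipy.spatial.transform import Rotation as Ro
C=[756.15,-120.09,0.1815]
def plan(p1,yaw,n,w):
    s=read_state();p=np.array(s["position"]);R=Ro.from_euler("xyz",s["orientation"])
    R1=Ro.from_euler("xyz",[np.pi,0,yaw]);dp=(np.array(p1)-p)/n
    rv=(R.inv()*R1).as_rotvec()/n
    for i in range(n):
        print([round(float(v),4) for v in list(R.inv().apply(dp)/800)+list(rv/(np.pi/2))]+[w]); R=R*Ro.from_rotvec(rv)
    print("step mm",np.linalg.norm(dp),"deg",np.degrees(np.linalg.norm(rv)))
E
python3 -c "
from h import *
h=cab(C,(-137,75,0)); print(h)
plan((h[0],h[1],180),C[2]+np.pi/2,16,32)"
```

```text
[607.86247101 -71.05115064   0.        ]
[0.0404, -0.0212, 0.0004, -0.0, -0.0, -0.0518, 32]
[0.0419, -0.0179, 0.0004, -0.0, -0.0, -0.0518, 32]
[0.0433, -0.0144, 0.0004, -0.0, -0.0, -0.0518, 32]
[0.0443, -0.0108, 0.0004, -0.0, -0.0, -0.0518, 32]
[0.045, -0.0072, 0.0004, -0.0, -0.0, -0.0518, 32]
[0.0455, -0.0035, 0.0004, -0.0, -0.0, -0.0518, 32]
[0.0456, 0.0002, 0.0004, -0.0, -0.0, -0.0518, 32]
[0.0454, 0.0039, 0.0004, -0.0, -0.0, -0.0518, 32]
[0.045, 0.0076, 0.0004, -0.0, -0.0, -0.0518, 32]
[0.0442, 0.0112, 0.0004, -0.0, -0.0, -0.0518, 32]
[0.0431, 0.0148, 0.0004, -0.0, -0.0, -0.0518, 32]
[0.0418, 0.0182, 0.0004, -0.0, -0.0, -0.0518, 32]
[0.0402, 0.0216, 0.0004, -0.0, -0.0, -0.0518, 32]
[0.0383, 0.0248, 0.0004, -0.0, -0.0, -0.0518, 32]
[0.0361, 0.0278, 0.0004, -0.0, -0.0, -0.0518, 32]
[0.0338, 0.0306, 0.0004, -0.0, -0.0, -0.0518, 32]
step mm 36.4766244649712 deg 4.664226171009492
```

send_rows(
  commands=[
    [0.0404,-0.0212,0,0,0,-0.0518,32],
    [0.0419,-0.0179,0,0,0,-0.0518,32],
    [0.0433,-0.0144,0,0,0,-0.0518,32],
    [0.0443,-0.0108,0,0,0,-0.0518,32],
    [0.045,-0.0072,0,0,0,-0.0518,32],
    [0.0455,-0.0035,0,0,0,-0.0518,32],
    [0.0456,0.0002,0,0,0,-0.0518,32],
    [0.0454,0.0039,0,0,0,-0.0518,32],
  ],
  newtons=20,
)

```text
time: 1.85
position: [435.2, -304.8, 185.3]
orientation: [3.141, 0.0, 1.103]
contact_force: [0.2, -0.8, -0.6]
width: 32.1
grasp_force: 0.0
```

send_rows(
  commands=[
    [0.045,0.0076,0,0,0,-0.0518,32],
    [0.0442,0.0112,0,0,0,-0.0518,32],
    [0.0431,0.0148,0,0,0,-0.0518,32],
    [0.0418,0.0182,0,0,0,-0.0518,32],
    [0.0402,0.0216,0,0,0,-0.0518,32],
    [0.0383,0.0248,0,0,0,-0.0518,32],
    [0.0361,0.0278,0,0,0,-0.0518,32],
    [0.0338,0.0306,0,0,0,-0.0518,32],
  ],
)

```text
time: 2.85
position: [608.8, -70.1, 185.2]
orientation: [3.142, 0.0, 1.754]
contact_force: [0.3, -0.5, -0.7]
width: 31.9
grasp_force: 0.0
```

```bash
python3 -c "
from h import *
h=cab(C,(-137,75,0))
plan((h[0],h[1],62),C[2]+np.pi/2,6,32)
save('top','top2.png',crop=(210,90,410,240),s=4)"
```

```text
[-0.0001, -0.0002, 0.0257, 0.0, 0.0, 0.0002, 32]
[-0.0001, -0.0002, 0.0257, 0.0, 0.0, 0.0002, 32]
[-0.0001, -0.0002, 0.0257, 0.0, 0.0, 0.0002, 32]
[-0.0001, -0.0002, 0.0257, 0.0, 0.0, 0.0002, 32]
[-0.0001, -0.0002, 0.0257, 0.0, 0.0, 0.0002, 32]
[-0.0001, -0.0002, 0.0257, 0.0, 0.0, 0.0002, 32]
step mm 20.528042701689678 deg 0.020142061553501248
```

View pics/top2.png

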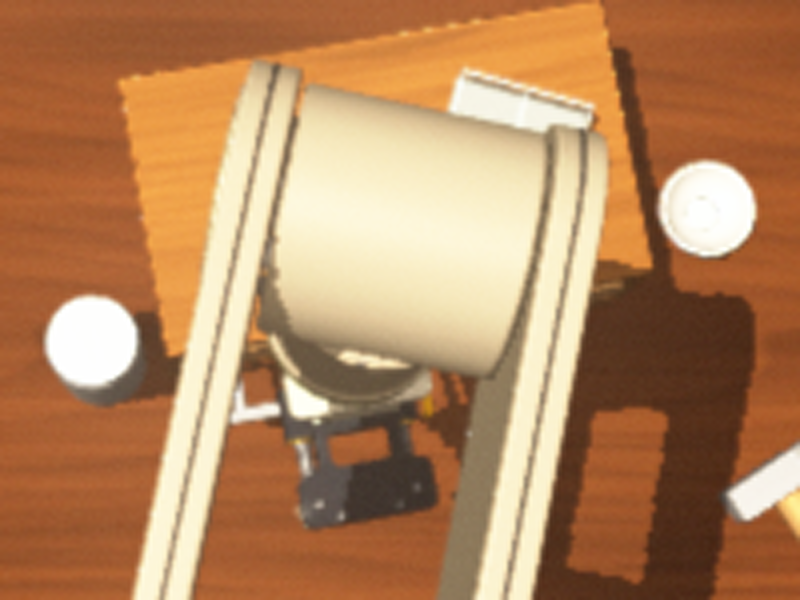

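The gripper is above the handle, with the left bar end showing at (240,410) in the crop. The pointer clears the gripper on its right.

send_rows(
  commands=[
    [-0.0001,-0.0002,0.0257,0,0,0,32],
    [-0.0001,-0.0002,0.0257,0,0,0,32],
    [-0.0001,-0.0002,0.0257,0,0,0,32],
    [-0.0001,-0.0002,0.0257,0,0,0,32],
    [-0.0001,-0.0002,0.0257,0,0,0,32],
    [-0.0001,-0.0002,0.0257,0,0,0,32],
    [0,0,0,0,0,0,32],
    [0,0,0,0,0,0,32],
  ],
)

```text
time: 3.9
position: [607.8, -71.9, 62.3]
orientation: [3.141, 0.0, 1.752]
contact_force: [0.6, 0.7, 0.1]
width: 32.2
grasp_force: 0.0
```

send_rows(
  commands=[
    [0,0,0,0,0,0,0],
    [0,0,0,0,0,0,0],
    [0,0,0,0,0,0,0],
    [0,0,0,0,0,0,0],
    [0,0,0,0,0,0,0],
    [0,0,0,0,0,0,0],
    [0,0,0,0,0,0,0],
    [0,0,0,0,0,0,0],
  ],
  newtons=20,
)

```text
time: 4.9
position: [607.3, -71.8, 61.8]
orientation: [-3.142, -0.0, 1.752]
contact_force: [0.2, 1.0, -0.7]
width: 0.7
grasp_force: 0.0
```

```bash
python3 -c "
from h import *
a=grab_frame('top')[90:240,210:360];b=grab_frame('scene')[180:330,140:290]
print(proj('scene',cab(C,(-137,75,76))),proj('scene',read_state()['position']),proj('scene',cab(C,(-95,165,122))),proj('scene',cab(C,(-95,-165,122))))
cv2.imwrite('pics/m.png',cv2.resize(np.hstack([a,b]),None,fx=2.66,fy=4,interpolation=2)[:,:,::-1])"
```

```text
[253.06401891 214.83724363] [253.13114647 217.67088192] [273.45956773 219.76456818] [182.42507932 196.08586124]
```

View pics/m.png

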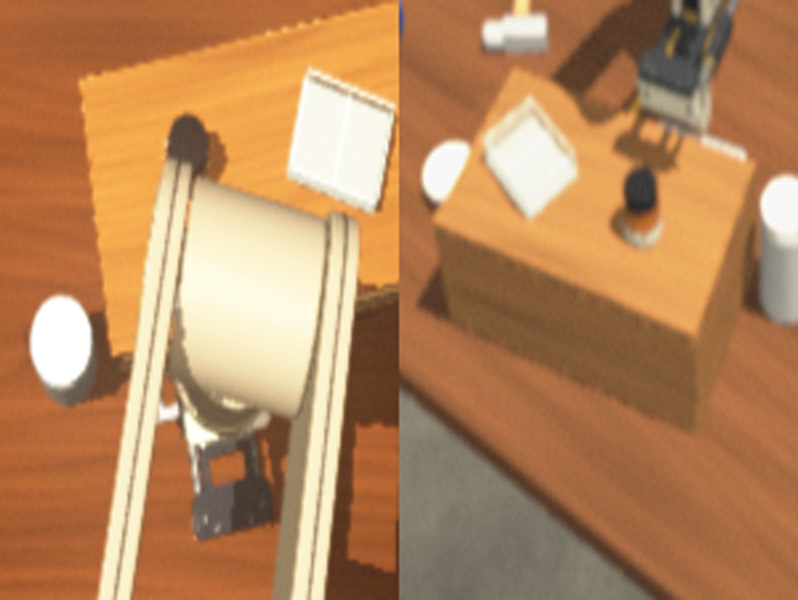

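The fingers closed on nothing. In the composite the bar's left end is at about (735,150), right of the gripper, so I'll zoom in and overlay the expected points.

```bash
python3 -c "
from h import *
b=grab_frame('scene')[180:240,215:290];b=cv2.resize(b,None,fx=8,fy=8,interpolation=2).copy()
s=read_state();p=s['position'];print(p,s['width'])
P=[p,p+[0,0,19],p+[0,0,84]]+[cab(C,(-137,y,76)) for y in(20,75,130)]+[cab(C,(-95,y,122)) for y in(0,165)]+[cab(C,(-160,0,116))]
for i,q in enumerate(P):
    u=((proj('scene',q)-[215,180]+.5)*8).astype(int);cv2.circle(b,tuple(u.tolist()),3,(255,0,255),-1);cv2.putText(b,str(i),tuple((u+4).tolist()),0,.4,(0,255,0),1)
t=cv2.resize(grab_frame('top')[165:225,240:320],None,fx=8,fy=8,interpolation=2)
cv2.imwrite('pics/s2.png',np.hstack([b,t])[:,:,::-1][:, :800])"
```

```text
[607.32323127 -71.84263009  61.75994201] 0.16246152348445211
```

View pics/s2.png

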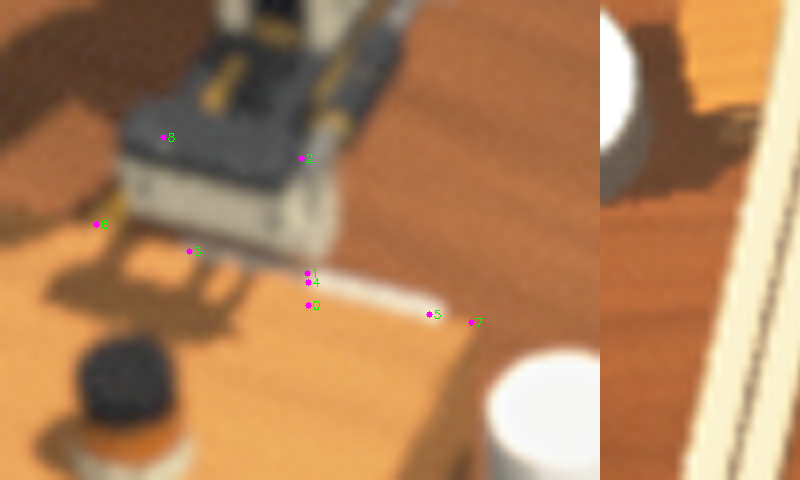

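The gripper lines up in both views, yet the bar didn't get caught. Backing straight out along −x is a safe test: it either hooks the bar or brings the fingers into view.

send_rows(
  commands=[
    [0,-0.0125,0,0,0,0,0],
    [0,-0.0125,0,0,0,0,0],
    [0,-0.0125,0,0,0,0,0],
    [0,-0.0125,0,0,0,0,0],
    [0,-0.0125,0,0,0,0,0],
    [0,-0.0125,0,0,0,0,0],
    [0,-0.0125,0,0,0,0,0],
    [0,-0.0125,0,0,0,0,0],
  ],
)

```text
time: 6.1
position: [528.0, -86.4, 61.8]
orientation: [3.142, 0.0, 1.752]
contact_force: [-0.6, 0.2, -0.4]
width: 0.4
grasp_force: 0.0
```

```bash
python3 -c "
from h import *
b=grab_frame('scene')[160:235,205:305];b=cv2.resize(b,None,fx=8,fy=8,interpolation=2).copy()
s=read_state();p=s['position'];print(p,s['contact_force'],s['width'])
P=[p,p+[0,0,19],p+[0,0,84]]+[cab(C,(-137,y,76)) for y in(20,75,130)]
for i,q in enumerate(P):
    u=((proj('scene',q)-[205,160]+.5)*8).astype(int);cv2.circle(b,tuple(u.tolist()),3,(255,0,255),-1);cv2.putText(b,str(i),tuple((u+4).tolist()),0,.4,(0,255,0),1)
cv2.imwrite('pics/s3.png',b[:,:,::-1])"
```

```text
[527.0088218  -86.45794589  61.59822689] [ 0.30579517 -0.41875141 -0.49519406] 0.25382721674518083
```

View pics/s3.png

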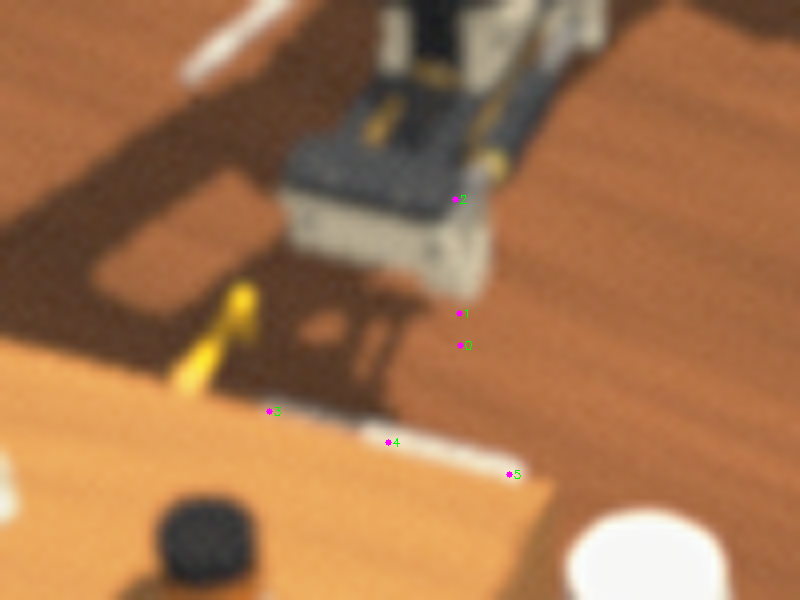

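The bar stayed put. The shut fingertips are at about (460,297), but the TCP projects to (460,345). So either the tool is about 30 mm higher than reported or it is offset horizontally. I'll lower it gently over the free bench to tell which.

send_rows(
  commands=[
    [0,0,0.006,0,0,0,0],
    [0,0,0.006,0,0,0,0],
    [0,0,0.006,0,0,0,0],
    [0,0,0.006,0,0,0,0],
    [0,0,0.006,0,0,0,0],
    [0,0,0.006,0,0,0,0],
    [0,0,0.006,0,0,0,0],
    [0,0,0.006,0,0,0,0],
  ],
)

```text
time: 7.15
position: [528.6, -86.2, 23.0]
orientation: [-3.142, -0.0, 1.752]
contact_force: [-0.7, -0.6, -0.0]
width: 0.6
grasp_force: 0.0
```

```bash
python3 -c "
from h import *
s=read_state();p=s['position'];print(p,s['contact_force'],s['width'],s['joint_pos'])
out=[]
for c,o in(('scene',(210,165)),('top',(255,170))):
    b=grab_frame(c)[o[1]:o[1]+75,o[0]:o[0]+50];b=cv2.resize(b,None,fx=8,fy=8,interpolation=2).copy()
    P=[p,p+[0,0,19],p+[0,0,30],p+[0,0,84]]
    for i,q in enumerate(P):
        u=((proj(c,q)-o+.5)*8).astype(int);cv2.circle(b,tuple(u.tolist()),3,(255,0,255),-1);cv2.putText(b,str(i),tuple((u+4).tolist()),0,.4,(0,255,0),1)
    out.append(b)
cv2.imwrite('pics/s4.png',np.hstack(out)[:,:,::-1])"
```

```text
[528.594288   -86.21749176  23.04056036] [-0.71625159 -0.63465891 -0.00638342] 0.6101091527449602 [-2.57432926e-01  9.85395950e-02  1.82986430e+00  8.27862300e-06
  1.21322279e+00 -4.38295431e-01]
```

View pics/s4.png

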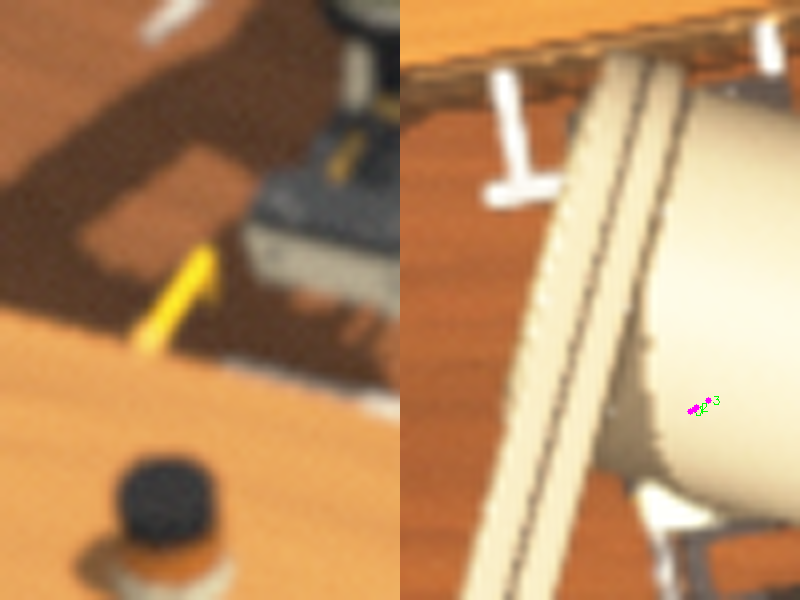

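No contact yet at z = 23 mm. The crop mostly shows the gripper body at (245–400, 190–305), which hides the fingers. I'll continue the probe.

send_rows(
  commands=[
    [0,0,0.0025,0,0,0,0],
    [0,0,0.0025,0,0,0,0],
    [0,0,0.0025,0,0,0,0],
    [0,0,0.0025,0,0,0,0],
    [0,0,0.0025,0,0,0,0],
    [0,0,0.0025,0,0,0,0],
    [0,0,0.0025,0,0,0,0],
    [0,0,0.0025,0,0,0,0],
  ],
)

```text
time: 8.25
position: [528.6, -86.2, 7.2]
orientation: [-3.142, 0.0, 1.752]
contact_force: [0.1, -0.4, -0.4]
width: 0.9
grasp_force: 0.0
```

send_rows(
  commands=[
    [0,0,0.0015,0,0,0,0],
    [0,0,0.0015,0,0,0,0],
    [0,0,0.0015,0,0,0,0],
    [0,0,0.0015,0,0,0,0],
    [0,0,0,0,0,0,0],
    [0,0,0,0,0,0,0],
    [0,0,0,0,0,0,0],
    [0,0,0,0,0,0,0],
  ],
)

```text
time: 9.25
position: [528.7, -86.2, 2.7]
orientation: [3.141, 0.0, 1.752]
contact_force: [0.5, 0.1, 0.3]
width: 0.4
grasp_force: 0.0
```

send_rows(
  commands=[
    [0,0,0.0015,0,0,0,0],
    [0,0,0.0015,0,0,0,0],
    [0,0,0.0015,0,0,0,0],
    [0,0,0.0015,0,0,0,0],
    [0,0,0.0015,0,0,0,0],
    [0,0,0.0015,0,0,0,0],
    [0,0,0.0015,0,0,0,0],
    [0,0,0.0015,0,0,0,0],
  ],
)

```text
time: 10.25
position: [528.6, -86.2, -7.1]
orientation: [-3.142, -0.0, 1.752]
contact_force: [-0.1, -0.1, -0.5]
width: 0.6
grasp_force: 0.0
```

The tool is at −7 mm by its own reading with no contact, so the reported height is biased. I'll probe in small steps to find by how much.

send_rows(
  commands=[
    [0,0,0.0015,0,0,0,0],
    [0,0,0.0015,0,0,0,0],
    [0,0,0.0015,0,0,0,0],
    [0,0,0.0015,0,0,0,0],
    [0,0,0,0,0,0,0],
    [0,0,0,0,0,0,0],
    [0,0,0,0,0,0,0],
    [0,0,0,0,0,0,0],
  ],
)

```text
time: 11.25
position: [528.7, -86.2, -11.8]
orientation: [3.141, 0.0, 1.752]
contact_force: [0.9, 0.2, -0.1]
width: 0.5
grasp_force: 0.0
```

```bash
python3 -c "
from h import *
s=read_state();print(s['position'],s['contact_force'],s['ft_torque'],s['joint_torque'])
b=save('scene','s5.png',crop=(215,165,305,235),s=8)"
```

```text
[528.68452065 -86.22210062 -11.76783084] [ 0.86268039  0.17263644 -0.11723296] [ 0.01293558 -0.09441696 -0.01422923] [-3.18414095e-04 -5.04727757e+01 -4.28303790e+01  5.88504528e-02
  4.76257398e-02 -1.81965453e-05]
```

View pics/s5.png

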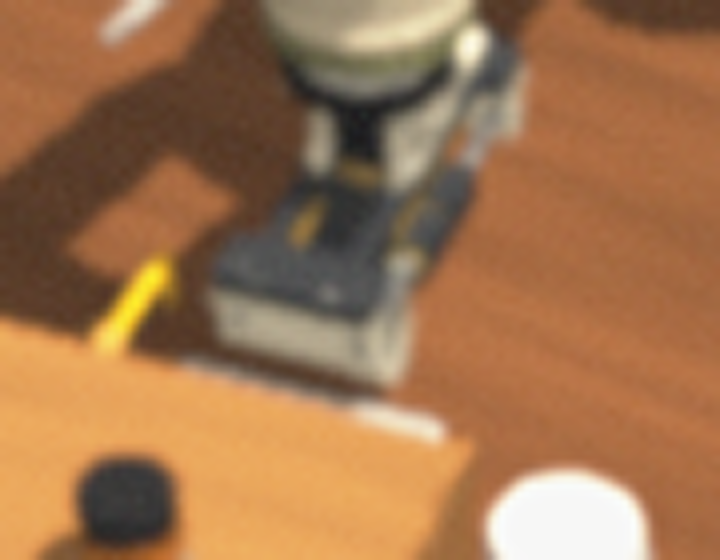

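The lower edge of the gripper body's near face runs from about (222,335) to (385,388). I'll solve for its height.

```bash
python3 -c "
from h import *
from scipy.optimize import least_squares
t=C[2];ex=np.array([np.cos(t),np.sin(t),0]);ey=np.array([-np.sin(t),np.cos(t),0])
p=np.array([528.7,-86.2,0])
obs=[((222,335),-37.5),((385,388),37.5)]
def f(v,full=True):
    L,H,dy=v
    return np.concatenate([proj('scene',p+ex*L+ey*(s+dy)+[0,0,H])-(np.array(u)/8+[215,165]) for u,s in obs])
r=least_squares(f,[94,90,0]);print(r.x,r.fun)
for L in(64,80,94):
  r=least_squares(lambda w:f([L,w[0],w[1]]),[90,0]);print(L,r.x,r.fun.round(2))
r=least_squares(lambda w:f([w[0],w[1],0]),[90,90]);print(r.x,r.fun.round(2))
"
```

```text
[ 83.62565988 100.87764495   2.18195904] [-0.16772536  0.65164784  0.16551755 -0.64307434]
64 [80.65948719 -6.82306325] [ 0.04  0.7  -0.04 -0.7 ]
80 [97.14261057  0.51842758] [-0.13  0.66  0.13 -0.65]
94 [111.56473331   6.9417622 ] [-0.28  0.63  0.28 -0.61]
[78.90778687 96.01068722] [-0.12  0.66  0.11 -0.66]
```

The body sits 24–39 mm higher than the reading implies. The tips should therefore be at least 12 mm above the bench, so I'll go on probing finely.

send_rows(
  commands=[
    [0,0,0.002,0,0,0,0],
    [0,0,0.002,0,0,0,0],
    [0,0,0.002,0,0,0,0],
    [0,0,0.002,0,0,0,0],
    [0,0,0.002,0,0,0,0],
    [0,0,0.002,0,0,0,0],
    [0,0,0,0,0,0,0],
    [0,0,0,0,0,0,0],
  ],
)

```text
time: 12.3
position: [528.7, -86.3, -21.4]
orientation: [3.142, 0.0, 1.752]
contact_force: [0.5, -0.1, -0.4]
width: 0.8
grasp_force: 0.0
```

send_rows(
  commands=[
    [0,0,0.001,0,0,0,0],
    [0,0,0.001,0,0,0,0],
    [0,0,0.001,0,0,0,0],
    [0,0,0.001,0,0,0,0],
    [0,0,0.001,0,0,0,0],
    [0,0,0,0,0,0,0],
    [0,0,0,0,0,0,0],
    [0,0,0,0,0,0,0],
  ],
)

```text
time: 13.3
position: [528.7, -86.2, -25.4]
orientation: [3.142, 0.0, 1.752]
contact_force: [0.2, 0.3, 0.1]
width: 0.7
grasp_force: 0.0
```

send_rows(
  commands=[
    [0,0,0.001,0,0,0,0],
    [0,0,0.001,0,0,0,0],
    [0,0,0.001,0,0,0,0],
    [0,0,0.001,0,0,0,0],
    [0,0,0.001,0,0,0,0],
    [0,0,0,0,0,0,0],
    [0,0,0,0,0,0,0],
    [0,0,0,0,0,0,0],
  ],
)

```text
time: 14.3
position: [528.7, -86.2, -29.4]
orientation: [3.141, 0.0, 1.752]
contact_force: [-0.6, -0.0, 0.2]
width: 0.6
grasp_force: 0.0
```

No contact even at −29 mm, so the real height is about the reading plus 35 (±5) mm. That's good enough: bar grip at a reading of 25, knob grip at about 56.

```bash
python3 -c "
from h import *
p=read_state()['position'];h=cab(C,(-137,75,0))
plan((h[0],h[1],p[2]),C[2]+np.pi/2,4,34);print(p)"
```

```text
[0.0002, 0.0252, 0.0, 0.0, 0.0, -0.0001, 34]
[0.0002, 0.0252, 0.0, 0.0, 0.0, -0.0001, 34]
[0.0002, 0.0252, 0.0, 0.0, 0.0, -0.0001, 34]
[0.0002, 0.0252, 0.0, 0.0, 0.0, -0.0001, 34]
step mm 20.156137748605733 deg 0.009170619594906908
[528.67894942 -86.22639798 -29.36165359]
```

send_rows(
  commands=[
    [0,0,-0.0417,0,0,0,34],
    [0,0,-0.0417,0,0,0,34],
    [0,0,-0.0417,0,0,0,34],
    [0,0.0252,0,0,0,0,34],
    [0,0.0252,0,0,0,0,34],
    [0,0.0252,0,0,0,0,34],
    [0,0.0252,0,0,0,0,34],
    [0,0,0,0,0,0,34],
  ],
)

```text
time: 15.3
position: [608.7, -71.5, 70.6]
orientation: [3.141, 0.0, 1.752]
contact_force: [0.7, -0.8, -0.8]
width: 34.0
grasp_force: 0.0
```

send_rows(
  commands=[
    [0,0,0.007,0,0,0,34],
    [0,0,0.007,0,0,0,34],
    [0,0,0.007,0,0,0,34],
    [0,0,0.007,0,0,0,34],
    [0,0,0,0,0,0,34],
    [0,0,0,0,0,0,34],
    [0,0,0,0,0,0,34],
    [0,0,0,0,0,0,34],
  ],
)

```text
time: 16.3
position: [608.1, -71.7, 48.5]
orientation: [3.141, 0.0, 1.752]
contact_force: [-0.2, -0.7, 0.7]
width: 34.1
grasp_force: 0.0
```

send_rows(
  commands=[
    [0,0,0.004,0,0,0,34],
    [0,0,0.004,0,0,0,34],
    [0,0,0.004,0,0,0,34],
    [0,0,0.004,0,0,0,34],
    [0,0,0.004,0,0,0,34],
    [0,0,0.004,0,0,0,34],
    [0,0,0.004,0,0,0,34],
    [0,0,0,0,0,0,34],
  ],
)

```text
time: 17.3
position: [607.7, -71.6, 25.4]
orientation: [-3.141, -0.0, 1.752]
contact_force: [-0.9, 0.5, 0.3]
width: 34.2
grasp_force: 0.0
```

send_rows(
  commands=[
    [0,0,0,0,0,0,0],
    [0,0,0,0,0,0,0],
    [0,0,0,0,0,0,0],
    [0,0,0,0,0,0,0],
    [0,0,0,0,0,0,0],
    [0,0,0,0,0,0,0],
    [0,0,0,0,0,0,0],
    [0,0,0,0,0,0,0],
  ],
  newtons=20,
)

```text
time: 18.3
position: [608.3, -71.7, 26.1]
orientation: [3.141, 0.0, 1.752]
contact_force: [1.9, 0.7, -0.2]
width: 9.2
grasp_force: 20.0
```

The bar is gripped: width 9.2 mm, 20 N. Now the pull.

send_rows(
  commands=[
    [0,-0.012,0,0,0,0,0],
    [0,-0.024,0,0,0,0,0],
    [0,-0.024,0,0,0,0,0],
    [0,-0.024,0,0,0,0,0],
    [0,-0.024,0,0,0,0,0],
    [0,-0.024,0,0,0,0,0],
    [0,-0.024,0,0,0,0,0],
    [0,-0.016,0,0,0,0,0],
  ],
)

```text
time: 19.3
position: [472.1, -96.9, 26.0]
orientation: [3.141, 0.001, 1.751]
contact_force: [3.9, -1.9, -0.5]
width: 9.3
grasp_force: 20.0
```

send_rows(
  commands=[
    [0,-0.001,0,0,0,0,0],
    [0,-0.001,0,0,0,0,0],
    [0,-0.001,0,0,0,0,0],
    [0,-0.001,0,0,0,0,0],
    [0,-0.001,0,0,0,0,0],
    [0,0,0,0,0,0,0],
    [0,0,0,0,0,0,0],
    [0,0,0,0,0,0,0],
  ],
)

```text
time: 20.3
position: [471.6, -97.0, 26.1]
orientation: [3.136, 0.001, 1.752]
contact_force: [17.7, 0.0, -12.1]
width: 9.4
grasp_force: 20.0
```

The tray is at its stop: 17 N, travel about 140 mm. Next I release, raise the tool and swing clear to see the discs.

send_rows(
  commands=[
    [0,0.001,0,0,0,0,34],
    [0,0,0,0,0,0,34],
    [0,0,0,0,0,0,34],
    [0,0,-0.025,0,0,0,34],
    [0,0,-0.035,0,0,0,34],
    [0,0,-0.035,0,0,0,34],
    [0,0,-0.035,0,0,0,34],
    [0,0,0,0,0,0,34],
  ],
)

```text
time: 21.3
position: [471.0, -97.6, 132.2]
orientation: [3.138, 0.002, 1.752]
contact_force: [-0.1, -0.5, -0.6]
width: 33.9
grasp_force: 0.0
```

```bash
python3 -c "
from h import *
p=read_state()['position'];print(p,cab(C,(-198,-75,0)))
plan((400,-340,130),C[2],10,34)"
```

```text
[471.02431338 -97.56738772 132.24015914] [ 574.94022502 -229.59807025    0.        ]
[-0.0282, -0.0142, 0.0003, 0.0003, -0.0001, 0.1, 34]
[-0.0301, -0.0096, 0.0003, 0.0003, -0.0001, 0.1, 34]
[-0.0312, -0.0048, 0.0003, 0.0003, -0.0001, 0.1, 34]
[-0.0316, 0.0002, 0.0003, 0.0003, -0.0001, 0.1, 34]
[-0.0312, 0.0051, 0.0003, 0.0003, -0.0001, 0.1, 34]
[-0.03, 0.0099, 0.0003, 0.0003, -0.0001, 0.1, 34]
[-0.0281, 0.0145, 0.0003, 0.0003, -0.0001, 0.1, 34]
[-0.0255, 0.0187, 0.0003, 0.0003, -0.0001, 0.1, 34]
[-0.0222, 0.0224, 0.0003, 0.0003, -0.0001, 0.1, 34]
[-0.0184, 0.0256, 0.0003, 0.0003, -0.0001, 0.1, 34]
step mm 25.263222854561874 deg 8.996301917307699
```

send_rows(
  commands=[
    [-0.0282,-0.0142,0.0003,0.0003,0,0.1,34],
    [-0.0301,-0.0096,0.0003,0.0003,0,0.1,34],
    [-0.0312,-0.0048,0.0003,0.0003,0,0.1,34],
    [-0.0316,0.0002,0.0003,0.0003,0,0.1,34],
    [-0.0312,0.0051,0.0003,0.0003,0,0.1,34],
    [-0.03,0.0099,0.0003,0.0003,0,0.1,34],
    [-0.0281,0.0145,0.0003,0.0003,0,0.1,34],
    [-0.0255,0.0187,0.0003,0.0003,0,0.1,34],
  ],
)

```text
time: 22.3
position: [411.4, -291.2, 126.1]
orientation: [-3.136, 0.003, 0.49]
contact_force: [0.3, -0.2, -0.2]
width: 34.3
grasp_force: 0.0
```

```bash
python3 -c "
from h import *
p=read_state()['position'];t=C[2]
im=save('top','t9.png',crop=(250,130,400,240),s=5)
k=cab(C,(-198,-75,107));print('knob exp',k,proj('top',k))
for l,z in(('disc_red',84),('disc_green',84),('disc_white',84),('disc_blue',84),('carrier_knob',107)):
    for b in boxes_of('top',l)[:2]:
        r=b['rect'];q=ray('top',((r[0]+r[2])/2,(r[1]+r[3])/2),z);d=q-[C[0],C[1],0]
        print(l,np.round(r),round(b['confidence'],2),'cab',np.round([d[0]*np.cos(t)+d[1]*np.sin(t),-d[0]*np.sin(t)+d[1]*np.cos(t)],1))
plan((k[0],k[1],p[2]),C[2],8,34)"
```

```text
knob exp [ 574.94022502 -229.59807025  107.        ] [346.587238   202.75559945]
disc_red [331. 187. 342. 195.] 0.43 cab [-159.7  -58.6]
disc_green [321. 191. 328. 198.] 0.43 cab [-164.   -23.3]
disc_white [354. 183. 367. 192.] 0.52 cab [-161.6 -126.3]
disc_blue [345. 184. 352. 195.] 0.65 cab [-162.6  -92.1]
carrier_knob [318. 179. 365. 205.] 0.86 cab [-168.1  -66.6]
[0.0268, 0.0038, 0.0001, -0.0003, 0.0002, 0.0252, 34]
[0.027, 0.0028, 0.0001, -0.0003, 0.0002, 0.0252, 34]
[0.0271, 0.0017, 0.0001, -0.0003, 0.0002, 0.0252, 34]
[0.0271, 0.0006, 0.0001, -0.0003, 0.0002, 0.0252, 34]
[0.0271, -0.0004, 0.0001, -0.0003, 0.0002, 0.0252, 34]
[0.0271, -0.0015, 0.0001, -0.0003, 0.0002, 0.0252, 34]
[0.027, -0.0026, 0.0001, -0.0003, 0.0002, 0.0252, 34]
[0.0269, -0.0037, 0.0002, -0.0003, 0.0002, 0.0252, 34]
step mm 21.68466205715134 deg 2.265265943922048
```

View pics/t9.png

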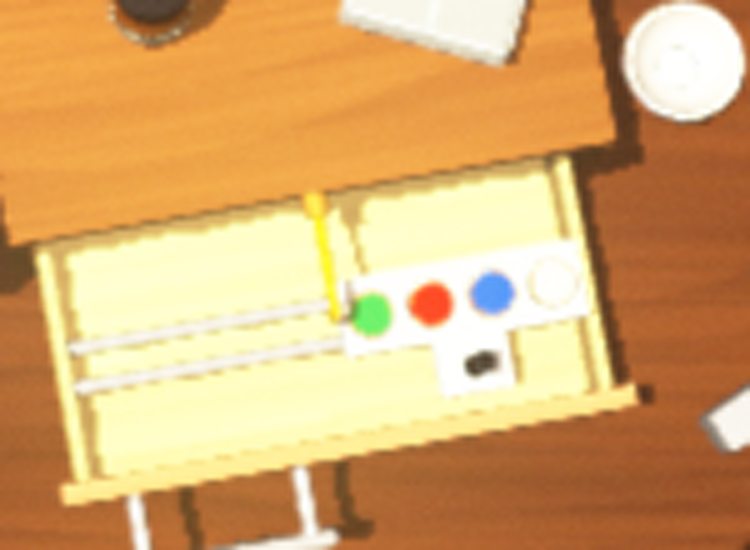

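From left to right the discs are green, red, blue, white, in crop pixels from (372,315) to (553,282). The knob top is at (483,362), exactly where expected. The carrier has to go +24 mm for green and then +34 mm for red.

send_rows(
  commands=[
    [0.0268,0.0038,0.0001,-0.0003,0.0002,0.0252,34],
    [0.027,0.0028,0.0001,-0.0003,0.0002,0.0252,34],
    [0.0271,0.0017,0.0001,-0.0003,0.0002,0.0252,34],
    [0.0271,0.0006,0.0001,-0.0003,0.0002,0.0252,34],
    [0.0271,-0.0004,0.0001,-0.0003,0.0002,0.0252,34],
    [0.0271,-0.0015,0.0001,-0.0003,0.0002,0.0252,34],
    [0.027,-0.0026,0.0001,-0.0003,0.0002,0.0252,34],
    [0.0269,-0.0037,0.0002,-0.0003,0.0002,0.0252,34],
  ],
)

```text
time: 23.6
position: [576.2, -229.4, 126.7]
orientation: [3.141, 0.0, 0.18]
contact_force: [-0.3, 0.7, -0.2]
width: 34.4
grasp_force: 0.0
```

```bash
python3 -c "
from h import *
k=cab(C,(-198,-75,0));print(read_state()['position'],read_state()['orientation'])
plan((k[0],k[1],58),C[2],6,34)"
```

```text
[ 576.17437514 -229.43460225  126.74900598] [3.14075505e+00 1.84121855e-05 1.80209333e-01]
[-0.0003, -0.0, 0.0143, 0.0001, 0.0, -0.0001, 34]
[-0.0003, -0.0, 0.0143, 0.0001, 0.0, -0.0001, 34]
[-0.0003, -0.0, 0.0143, 0.0001, 0.0, -0.0001, 34]
[-0.0003, -0.0, 0.0143, 0.0001, 0.0, -0.0001, 34]
[-0.0003, -0.0, 0.0143, 0.0001, 0.0, -0.0001, 34]
[-0.0003, -0.0, 0.0143, 0.0001, 0.0, -0.0001, 34]
step mm 11.460046139852752 deg 0.014693875913884425
```

send_rows(
  commands=[
    [-0.0003,0,0.0143,0,0,0,34],
    [-0.0003,0,0.0143,0,0,0,34],
    [-0.0003,0,0.0143,0,0,0,34],
    [-0.0003,0,0.0143,0,0,0,34],
    [-0.0003,0,0.0143,0,0,0,34],
    [-0.0003,0,0.0143,0,0,0,34],
    [0,0,0,0,0,0,34],
    [0,0,0,0,0,0,34],
  ],
)

```text
time: 24.6
position: [574.2, -231.5, 58.7]
orientation: [3.14, -0.001, 0.178]
contact_force: [-0.5, -1.4, 0.6]
width: 34.0
grasp_force: 0.0
```

send_rows(
  commands=[
    [0,0,0,0,0,0,5],
    [0,0,0,0,0,0,5],
    [0,0,0,0,0,0,5],
    [0,0,0,0,0,0,5],
    [0,0,0,0,0,0,5],
    [0,0,0,0,0,0,5],
    [0,0,0,0,0,0,5],
    [0,0,0,0,0,0,5],
  ],
  newtons=8,
)

```text
time: 25.6
position: [573.9, -228.8, 58.8]
orientation: [-3.139, -0.0, 0.179]
contact_force: [-3.1, 9.8, 6.1]
width: 13.5
grasp_force: 8.0
```

```bash
cat > m.py <<'E'
from h import *
t=C[2];d=read_state()['position']-[C[0],C[1],0]
print('tool cab',d[0]*np.cos(t)+d[1]*np.sin(t),-d[0]*np.sin(t)+d[1]*np.cos(t))
grab_frame('top')
for l,z in(('disc_red',84),('disc_green',84),('disc_white',84),('disc_blue',84)):
    for b in boxes_of('top',l)[:1]:
        r=b['rect'];q=ray('top',((r[0]+r[2])/2,(r[1]+r[3])/2),z);d=q-[C[0],C[1],0]
        print(l,round(b['confidence'],2),'cab',np.round([d[0]*np.cos(t)+d[1]*np.sin(t),-d[0]*np.sin(t)+d[1]*np.cos(t)],1))
E
python3 m.py
```

```text
tool cab -198.90322392154903 -74.04759294740808
```

The knob is gripped: width 13.5 mm, 8 N. Now slide it +24 mm along cabinet y, which is tool −y.

send_rows(
  commands=[
    [0,-0.003,0,0,0,0,5],
    [0,-0.006,0,0,0,0,5],
    [0,-0.006,0,0,0,0,5],
    [0,-0.006,0,0,0,0,5],
    [0,-0.006,0,0,0,0,5],
    [0,-0.003,0,0,0,0,5],
    [0,0,0,0,0,0,5],
    [0,0,0,0,0,0,5],
  ],
)

```text
time: 26.85
position: [570.0, -207.4, 58.8]
orientation: [3.141, -0.001, 0.179]
contact_force: [-0.6, 1.1, 5.8]
width: 13.9
grasp_force: 8.0
```

```bash
python3 m.py; python3 -c "
from h import *
print(read_state()['contact_force'])
save('scene','z.png')
for l in('disc_red','disc_green'):print([(b['rect'],b['confidence']) for b in boxes_of('scene',l)[:1]])
for y in(0,-34):print(proj('scene',cab(C,(-160,y,84))))"
```

```text
tool cab -198.88153182485647 -52.28404960180216
disc_green 0.5 cab [ -50.2 -224.1]
disc_white 0.18 cab [-158.7  -19.7]
[0.57833146 1.50340804 5.94499982]
[([239.7, 147.9, 252.5, 161.0], 0.53)]
[]
[235.50949301 203.63306773]
[226.58299353 201.34736511]
```

send_rows(
  commands=[
    [0,-0.0021,0,0,0,0,5],
    [0,0,0,0,0,0,5],
    [0,0,0,0,0,0,5],
    [0,0,0,0,0,0,5],
    [0,0,0,0,0,0,5],
    [0,0,0,0,0,0,5],
    [0,0,0,0,0,0,5],
    [0,0,0,0,0,0,5],
  ],
)

```text
time: 28.25
position: [569.7, -206.1, 58.8]
orientation: [3.14, -0.001, 0.178]
contact_force: [0.4, -0.1, 6.4]
width: 14.1
grasp_force: 8.0
```

```bash
cat > col.py <<'E'
from h import *
t=C[2]
for cam in('scene','top'):
    im=grab_frame(cam);H=cv2.cvtColor(im,cv2.COLOR_RGB2HSV)
    c0=proj(cam,cab(C,(-160,-20,84)))
    for n,lo,hi in(('red',0,7),('green',45,75),('blue',100,125)):
        m=cv2.inRange(H,(lo,140,80),(hi,255,255))
        k,_,st,ce=cv2.connectedComponentsWithStats(m)
        for i in range(1,k):
            if st[i,4]>12 and np.linalg.norm(ce[i]-c0)<45:
                d=ray(cam,ce[i],84)-[C[0],C[1],0];print(cam,n,st[i],np.round([d[0]*np.cos(t)+d[1]*np.sin(t),-d[0]*np.sin(t)+d[1]*np.cos(t)],1))
E
python3 col.py; python3 m.py|head -1
```

```text
scene red [225 200   5   4  14] [-161.   -34.3]
top red [325 188   5   5  13] [-152.5  -32.4]
tool cab -198.91893097127507 -50.928558424947106
```

The scene camera puts red at y = −34.3 mm, so green is under the pointer, and it has been held there over a second. Next, +34 mm for red after a short further hold.

send_rows(
  commands=[
    [0,0,0,0,0,0,5],
    [0,0,0,0,0,0,5],
    [0,0,0,0,0,0,5],
    [0,-0.005,0,0,0,0,5],
    [0,-0.01,0,0,0,0,5],
    [0,-0.01,0,0,0,0,5],
    [0,-0.01,0,0,0,0,5],
    [0,-0.0075,0,0,0,0,5],
  ],
)

```text
time: 29.6
position: [563.4, -172.3, 58.7]
orientation: [3.14, -0.0, 0.178]
contact_force: [-0.3, -1.4, 5.8]
width: 13.4
grasp_force: 8.0
```

send_rows(
  commands=[
    [0,0,0,0,0,0,5],
    [0,0,0,0,0,0,5],
    [0,0,0,0,0,0,5],
    [0,0,0,0,0,0,5],
    [0,0,0,0,0,0,5],
    [0,0,0,0,0,0,5],
    [0,0,0,0,0,0,5],
    [0,0,0,0,0,0,5],
  ],
)

```text
time: 30.6
position: [563.4, -172.1, 58.7]
orientation: [3.141, -0.0, 0.179]
contact_force: [-1.0, 1.0, 6.5]
width: 13.3
grasp_force: 8.0
```

```bash
python3 col.py; python3 m.py
```

```text
scene red [234 202   5   4  15] [-159.7    1.7]
tool cab -198.96858562747227 -16.321083611863777
disc_white 0.74 cab [-337.  -277.4]
```

send_rows(
  commands=[
    [0,0.001,0,0,0,0,5],
    [0,0,0,0,0,0,5],
    [0,0,0,0,0,0,5],
    [0,0,0,0,0,0,34],
    [0,0,0,0,0,0,34],
    [0,0,0,0,0,0,34],
    [0,0,-0.01,0,0,0,34],
    [0,0,-0.02,0,0,0,34],
  ],
)

```text
time: 31.95
position: [563.0, -173.2, 82.4]
orientation: [3.141, 0.001, 0.178]
contact_force: [-0.3, -0.0, -0.0]
width: 34.4
grasp_force: 0.0
```

send_rows(
  commands=[
    [0,0,-0.03,0,0,0,34],
    [0,0,-0.04,0,0,0,34],
    [-0.03,0.02,0,0,0,0,34],
    [-0.04,0.03,0,0,0,0,34],
    [-0.04,0.04,0,0,0,0,34],
    [-0.04,0.04,0,0,0,0,34],
    [-0.03,0.03,0,0,0,0,34],
    [0,0,0,0,0,0,34],
  ],
)

```text
time: 32.95
position: [443.6, -327.1, 140.0]
orientation: [3.139, -0.001, 0.175]
contact_force: [1.0, 0.5, -0.8]
width: 34.0
grasp_force: 0.0
```

```bash
python3 col.py; python3 m.py; python3 -c "
from h import *
save('top','t10.png',crop=(250,130,400,240),s=5)"
```

```text
top red [313 192   7   6  22] [-160.5    0.4]
top blue [325 189   6   6  29] [-157.8  -34.7]
tool cab -343.1304663212372 -145.44498655889691
disc_red 0.61 cab [-161.7   -2.5]
disc_green 0.64 cab [-164.3   31.5]
disc_blue 0.56 cab [-159.6  -38.6]
```

View pics/t10.png

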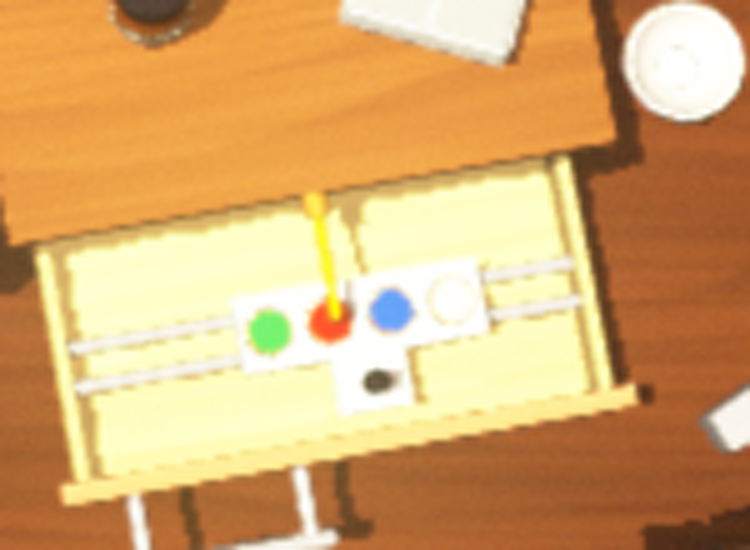

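Red at (330,320) lies under the pointer's tip, midway between green (270,331) and blue (391,310). By the carrier's shift it is within about 1 mm. The detection boxes read 2.5–4.6 mm off, but they are coarse and still inside the 5 mm limit. The tray is fully out and the tool is clear, so I'm handing in.

```bash
python3 -c "
from rig import *
print(finish_job())"
```

```text
the job is handed in; nothing more can be done
None
```

I handed the job in at about 33 s: the tray was pulled to its stop, green was held under the pointer for over a second, and red was left within about 1 mm of it by my best estimate (cruder checks read up to 4.6 mm); no verdict came back.

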